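Find the loaded parts tin and put it in the job tray

TASK

Three closed, identical-looking parts tins stand on the repair bench; one holds a heavy steel part and the other two are as good as empty. Lift them to feel which one is loaded and set that one down, upright and without dropping it, on the rubber pad in the free cell of the divided white tray. Leave the other two tins standing where they were, tip nothing over, and leave the parts in the tray and the other things on the bench alone.

Things in the scene. Friction and masses are not known exactly. Their poses are not given: they have to be found in the camera images.
- tin_left: closed aluminium parts tin with steel lid, upright box 56 (its x) by 70 (its y) by 90 mm tall, flat sides, one of three alike: one, at random, weighs 0.57 to 0.82 kg, the others 0.2 to 0.27 kg; sealed contents can shift a few mm. Origin: centre of underside, z up. Its x is within 26 degrees of straight away from the robot base (bench x). This is the left-hand one as seen from the robot.
- tin_middle: closed aluminium parts tin with steel lid, upright box 56 (its x) by 70 (its y) by 90 mm tall, flat sides, one of three alike: one, at random, weighs 0.57 to 0.82 kg, the others 0.2 to 0.27 kg; sealed contents can shift a few mm. Origin: centre of underside, z up. Its x is within 26 degrees of straight away from the robot base (bench x). This is the farthest one, between the others.
- tin_right: closed aluminium parts tin with steel lid, upright box 56 (its x) by 70 (its y) by 90 mm tall, flat sides, one of three alike: one, at random, weighs 0.57 to 0.82 kg, the others 0.2 to 0.27 kg; sealed contents can shift a few mm. Origin: centre of underside, z up. Its x is within 26 degrees of straight away from the robot base (bench x). This is the right-hand one as seen from the robot.
- tray: shallow white plastic tray fixed to the bench on the robot's left, 86 (its x) by 292 (its y) by 30 mm high, walls, dividers and floor 4 mm thick. Two dividers make three open cells in a row along y, each 78 (x) by about 92 mm (y) inside, centres at y = -96, 0, +96 mm. Origin: centre of its underside. Its x is within 17 degrees of bench x.
- pad: black rubber pad 70 mm (its x) by 84 mm (its y), 3 mm thick, fixed on the floor of the one free cell (which of the three varies), in its middle and aligned with the tray. Origin: centre of its underside, 4 mm above the bench; its top is 7 mm above the bench and the rims of the cell 30 mm above the bench.
- chuck: dark steel drill chuck, nose up, 44 mm across, 55 mm tall, in one of the tray's cells. Origin: centre of its underside. Stands loose on the tray's floor in the middle of its cell; leave it there.
- gearcase: aluminium gear case 50 by 56 mm, 58 mm tall with its shaft, in one of the tray's cells. Origin: centre of its underside. Stands loose on the tray's floor in the middle of its cell; leave it there.
- disc: grinding disc lying flat between the left and right tins, 84 mm across, 6 mm thick, bystander. Origin: centre of its underside.
- spanner: steel spanner, 150 mm long, lying flat, less than 20 mm high, beyond the right tin, bystander. Origin: centre of its underside, its length is along its x.
- screwdriver: screwdriver, 190 mm long, lying beyond the tray's near end, less than 40 mm high, bystander. Origin: near its middle, its length is along its x.
- greasepot: white grease pot, 60 mm across, 100 mm tall, standing beyond the tray, bystander. Origin: centre of its underside.
Mind the look-alikes: they are no part of the job. What is shaped like the tin_left but red is not meant. What is shaped like the tin_right but green is not meant.

How it is judged:
At the end, for the whole second after the job is handed in: The loaded tin stands upright (within 3.4 degrees) and at rest, released, with its full weight on the rubber pad in the free cell, its middle within 20 mm of the pad's middle along each pad axis; the two light tins stand upright and at rest on the bench within 40 mm of where each began (((contact force between tin_left and pad above 4.2 N and height (world z) of tin_left above 0.003 m and x of tin_left in the frame of pad between -0.02 and 0.02 m and y of tin_left in the frame of pad between -0.02 and 0.02 m and angle between each of tin_left, tin_middle, tin_right's own z axis and vertical below 0.06 rad and linear speed of each of tin_left, tin_middle, tin_right below 0.02 m/s and distance of each of tin_middle, tin_right from where it was at the start of the episode below 0.04 m) or (contact force between tin_middle and pad above 4.2 N and height (world z) of tin_middle above 0.003 m and x of tin_middle in the frame of pad between -0.02 and 0.02 m and y of tin_middle in the frame of pad between -0.02 and 0.02 m and angle between each of tin_left, tin_middle, tin_right's own z axis and vertical below 0.06 rad and linear speed of each of tin_left, tin_middle, tin_right below 0.02 m/s and distance of each of tin_left, tin_right from where it was at the start of the episode below 0.04 m) or (contact force between tin_right and pad above 4.2 N and height (world z) of tin_right above 0.003 m and x of tin_right in the frame of pad between -0.02 and 0.02 m and y of tin_right in the frame of pad between -0.02 and 0.02 m and angle between each of tin_left, tin_middle, tin_right's own z axis and vertical below 0.06 rad and linear speed of each of tin_left, tin_middle, tin_right below 0.02 m/s and distance of each of tin_left, tin_middle from where it was at the start of the episode below 0.04 m))); the robot touches nothing.
It fails at once if the chuck or the gear case in the tray is moved more than 30 mm (distance of any of chuck, gearcase from where it was at the start of the episode above 0.03 m).
It fails at once if the disc, spanner, screwdriver or grease pot is moved more than 40 mm (distance of any of disc, spanner, screwdriver, greasepot from where it was at the start of the episode above 0.04 m).
It fails at once if a tin is dropped (moves with no finger on it, at over 0.35 m/s and more than 15 mm above the bench) ((contact force between tin_left and the fingers below 0.02 N and linear speed of tin_left above 0.35 m/s and height (world z) of tin_left above 0.015 m) or (contact force between tin_middle and the fingers below 0.02 N and linear speed of tin_middle above 0.35 m/s and height (world z) of tin_middle above 0.015 m) or (contact force between tin_right and the fingers below 0.02 N and linear speed of tin_right above 0.35 m/s and height (world z) of tin_right above 0.015 m)).
It fails at once if a tin is tipped over (more than 45 degrees) (angle between any of tin_left, tin_middle, tin_right's own z axis and vertical above 0.785 rad).
It also fails if it takes over 62 s, if anything falls off the work surface, if the arm or the gripper's body presses on something with over 40 N, if the wrist force passes 120 N, or if a joint passes its speed limit or range.

ROBOT

A 6-joint arm with a two-finger parallel gripper is mounted at the origin on the work surface. World frame = base frame: x ahead of the robot, y to its left, z up, the work surface at z = 0. Lengths are in m, angles in rad, forces in N, time in s.
With the tool pointing down it reaches from about 0.375 to 0.75 m from the base axis. Payload 9 kg.
Tool frame: the origin (TCP) lies at the very end of the fingers, on their centre line; the grasp point (between the pads) lies 19 mm behind it; z points along the fingers, y is the line along which they close (so a half turn about z gives the same grasp; the last joint's range is limited). The gripper opens to 85 mm and grips with 20 to 120 N. Pads are 22 mm wide; open, the fingers measure 114 mm over their backs; the gripper's body (76 mm by 85 mm) begins 54 mm behind the grasp point. The pads swing forward as they close: fully open they stand 13 mm farther back than shut.
Start: joints at [-0.218, 0.104, 0.097, 1.564, 0, 1.353], TCP at [0.6, 0, 0.231] pointing down, gripper open.
Joint ranges: [-2.99, 2.99], [-0.84, 1.86], [-1.1, 1.16], [-1.84, 2.11], [-1.51, 1.56], [-3.14, 3.14]. Speed limits (rad/s): [2.22, 2.22, 2.57, 3.14, 3.14, 3.14].

INTERFACE

Orientations are given as a unit quaternion [w, x, y, z].
In Python, from rig import manip gives the robot as it stands. Calls block until the motion is done:
- manip.movep(position, orientation): joint-space move of the TCP to a pose.
- manip.movel(position, frame=None, velocity=0.15, threshold=None): straight line of the TCP; frame=None keeps the orientation; velocity is the mean speed in m/s. With threshold (N) it stops when the force on the tool has changed by that much, and returns True; else False.
- manip.movej(angles): joint-space move.
- manip.gripper_to(opening, grip_force=None): finger opening in m; grip_force is the grip in N (None keeps the last); returns when the fingers have stopped.
- manip.dwell(seconds).
- manip.ik(position, orientation): joint angles nearest the present ones, or None.
- manip.camera(name): name is "scene" or "side" or "wrist"; returns a dict with "image" (420x560x3 uint8, red, green, blue), "depth" (420x560 float32, m along the optical axis (not along the pixel's ray), 0 where there is no reading), "mtx" (3x3 intrinsics, pixels), "cam_to_world" (4x4, takes a point from camera to world coordinates). Camera axes: x right, y down, z forward; pixel columns grow to the right and rows downward; lengths in m; the calibration is good to about 2 mm. A picture is of the moment at which its call begins.
A pose or a line that the arm cannot do raises manip.PlanningError and nothing moves.
- manip.close_job(): hands the job in; it is judged then, once.
Readings, each from a call of its own:
- manip.read_time(): time.
- manip.read_joint_pos(): joint angles.
- manip.read_joint_velocities(): joint speeds.
- manip.read_joint_efforts(): joint torques, N m.
- manip.read_eef_pos(): TCP position.
- manip.read_tool_rot(): TCP orientation.
- manip.read_contact_force(): force on the tool from outside, world axes, zero at the start.
- manip.read_wrist_torque(): the same for the moment, N m.
- manip.read_finger_gap(): finger opening in m.
- manip.read_gripper_force(): force on a finger pad.
Only numpy, scipy, OpenCV 4.12 (cv2) and the standard library are available. Lean on these libraries where they do the work, as an engineer would, in place of code of your own. Each camera call takes 0.05 s, during which the arm holds its last target. There are 200 camera calls.

## Working session

There is one attempt and no reset: what is moved stays moved. The work goes in short steps, each a Python script; the robot and the scene stay as the last script left them, time stands still between calls to the robot, and variables do not carry over. Pictures are saved under pics/ and viewed, at most 10 in all, crops included, and the job is handed in when it is done.

```bash
ls; mkdir -p pics; python3 - <<'E'
from rig import manip
import cv2,numpy as np
for n in ["scene","side"]:
    c=manip.camera(n); cv2.imwrite(f"pics/{n}0.png",c["image"][:,:,::-1]); np.savez(f"{n}0.npz",**c)
    print(n,c["cam_to_world"].round(3).tolist(),c["mtx"].tolist())
print(manip.read_time(),manip.read_tool_rot(),manip.read_contact_force())
E
```

```text
pics
scene [[-0.871, 0.301, -0.389, 0.954], [0.491, 0.5, -0.713, 0.729], [-0.02, -0.812, -0.583, 0.633], [0.0, 0.0, 0.0, 1.0]] [[462.6260517733369, 0.0, 278.4052157263574], [0.0, 462.6260517733369, 215.4495515093396], [0.0, 0.0, 1.0]]
side [[0.719, -0.513, 0.468, 0.008], [-0.695, -0.526, 0.49, -0.574], [-0.005, -0.678, -0.735, 0.883], [0.0, 0.0, 0.0, 1.0]] [[519.1654657953211, 0.0, 277.86885482441187], [0.0, 519.1654657953211, 204.55016962178902], [0.0, 0.0, 1.0]]
0.1 [-4.69548926e-04  7.07110637e-01  7.07102697e-01 -3.19281544e-04] [-0.22818068 -0.47641049  0.1782373 ]
```

View pics/scene0.png

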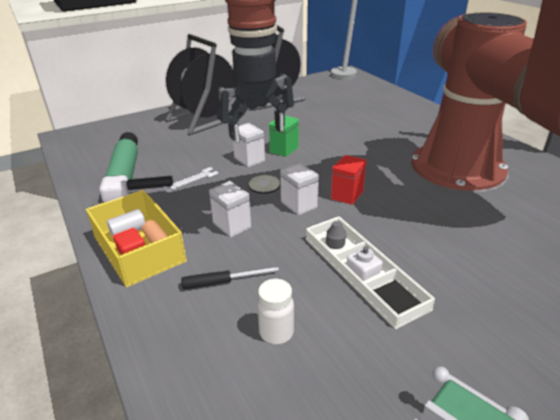

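View pics/side0.png

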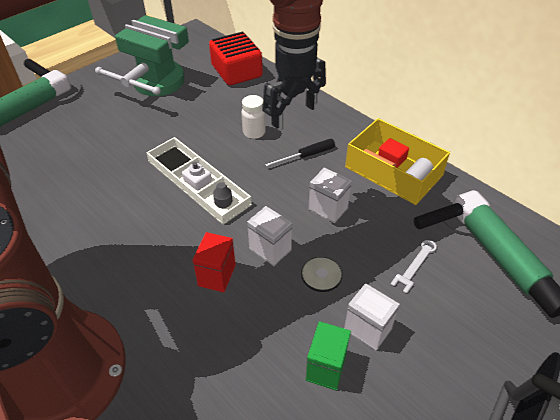

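Scene view: the tins are at about (298,190) left, (231,208) middle and (250,146) right. In the side view they are at (270,235), (330,195) and (372,315). The pad is in the tray's far (+y) cell, at side (172,160). The red block stands beside the left tin and the green block beside the right one. Next I'll measure them from depth.

```bash
cat > vis.py <<'E'
import numpy as np,cv2
def cloud(c):
    d=c["depth"];v,u=np.nonzero(d>0);z=d[v,u];K=c["mtx"]
    P=np.c_[(u-K[0,2])*z/K[0,0],(v-K[1,2])*z/K[1,1],z]
    T=c["cam_to_world"];return P@T[:3,:3].T+T[:3,3],c["image"][v,u],np.c_[u,v]
def blobs(P,C,lo,hi,box=(0.25,0.85,-0.5,0.5),r=0.002,minpx=60):
    m=(P[:,2]>lo)&(P[:,2]<hi)&(P[:,0]>box[0])&(P[:,0]<box[1])&(P[:,1]>box[2])&(P[:,1]<box[3])
    Q=P[m];D=C[m];ij=((Q[:,:2]-[box[0],box[2]])/r).astype(int)
    g=np.zeros((int((box[1]-box[0])/r)+1,int((box[3]-box[2])/r)+1),np.uint8);g[ij[:,0],ij[:,1]]=255
    g=cv2.morphologyEx(g,cv2.MORPH_CLOSE,np.ones((4,4)))
    n,l=cv2.connectedComponents(g);k=l[ij[:,0],ij[:,1]]
    out=[]
    for i in range(1,n):
        q=Q[k==i]
        if len(q)<minpx: continue
        rc=cv2.minAreaRect(q[:,:2].astype(np.float32))
        out.append((rc,len(q),np.median(q[:,2]),np.median(D[k==i],0)))
    return out
E
python3 - <<'E'
from vis import *
cs=[dict(np.load(f"{n}0.npz")) for n in("scene","side")]
for nm,c in zip(("scene","side"),cs):
    P,C,_=cloud(c)
    for lo,hi in((.075,.12),(.024,.036)):
        print(nm,lo,hi)
        for rc,n,z,col in blobs(P,C,lo,hi,box=(.25,.85,-.35,.5)): print(np.round(rc[0],4),np.round(rc[1],4),round(rc[2],1),n,z.round(4),col)
P,C,_=cloud(cs[1]); m=(abs(P[:,0]-.5)<.05)&(abs(P[:,1]-.0)<.05);print(np.median(P[m,2]))
E
```

```text
scene 0.075 0.12
[ 0.3441 -0.0319] [0.0718 0.0562] 29.9 482 0.0895 [180.  49.  47.]
[ 0.3434 -0.3059] [0.0727 0.0381] 55.1 137 0.0884 [ 81. 179. 105.]
[ 0.4685 -0.3195] [0.0561 0.0621] 9.0 260 0.0893 [221. 219. 223.]
[ 0.4678 -0.0588] [0.0573 0.0711] 5.1 531 0.0895 [177. 175. 180.]
[0.5771 0.4921] [0.018  0.0156] 0.7 142 0.0825 [200. 199. 203.]
[ 0.6432 -0.0674] [0.0567 0.0735] 10.8 628 0.0894 [178. 176. 180.]
[0.7064 0.2551] [0.0501 0.051 ] 73.2 892 0.0989 [255. 255. 251.]
scene 0.024 0.036
[ 0.4826 -0.0461] [0.0443 0.0891] 43.1 93 0.0299 [202. 198. 203.]
[0.4829 0.2092] [0.0859 0.2916] 0.1 793 0.0275 [220. 219. 212.]
[0.4837 0.2109] [0.047  0.0528] 1.6 320 0.0329 [225.5 221.  226. ]
[0.4862 0.1222] [0.0257 0.043 ] 64.3 94 0.0309 [94. 94. 96.]
[ 0.6571 -0.0521] [0.0435 0.0869] 48.6 74 0.0292 [203. 199. 204.]
[0.7166 0.2723] [0.0179 0.0523] 58.2 62 0.0297 [210.  205.5 203. ]
[0.7661 0.084 ] [0.0106 0.0883] 74.0 101 0.0251 [58. 57. 60.]
[8.129e-01 4.000e-04] [0.0745 0.0052] 6.9 126 0.0296 [208. 186.  76.]
[ 0.7972 -0.1445] [0.0462 0.135 ] 27.6 67 0.0322 [167. 147.  57.]
side 0.075 0.1
[... 188 characters left out ...]
45. 239. 242.]
[ 0.4675 -0.0671] [0.0593 0.0725] 4.3 863 0.0916 [146. 139. 142.]
[ 0.6428 -0.0746] [0.0609 0.0717] 10.3 711 0.0918 [146. 139. 142.]
[0.7042 0.2484] [0.0525 0.0491] 47.5 327 0.1003 [253. 252. 248.]
[ 0.7944 -0.0992] [0.2068 0.064 ] 79.2 77 0.0764 [233. 194.  56.]
[0.8193 0.4637] [0.0696 0.0618] 89.3 334 0.0901 [212.  39.  34.]
side 0.024 0.036
[0.4826 0.2033] [0.0883 0.2945] 0.4 488 0.0293 [255. 255. 254.]
[0.4813 0.2019] [0.0485 0.056 ] 3.4 95 0.0336 [225. 215. 221.]
[ 0.6165 -0.0797] [0.0093 0.0698] 15.9 71 0.0301 [143. 135. 140.]
[0.7662 0.0768] [0.0156 0.0917] 71.2 114 0.0263 [38. 37. 38.]
[ 0.7896 -0.1142] [0.0494 0.2037] 20.0 187 0.0304 [174. 142.  32.]
0.253566059703954
```

Both cameras show lids of the right size and height, but they disagree by about 6 mm in y. I'll refine with the wrist camera over the left tin.

```bash
cat > act.py <<'E'
from rig import manip
import numpy as np,cv2
from vis import *
from scipy.spatial.transform import Rotation as R
def q(a):
    x,y,z,w=(R.from_euler('z',a,degrees=True)*R.from_quat([.70710678,.70710678,0,0])).as_quat();return np.array([w,x,y,z])
def look(name=None,lo=.075,hi=.12):
    c=manip.camera("wrist")
    if name: cv2.imwrite(f"pics/{name}.png",c["image"][:,:,::-1]);np.savez(f"{name}.npz",**c)
    P,C,_=cloud(c)
    for rc,n,z,col in blobs(P,C,lo,hi,box=(.25,.85,-.45,.5)): print(np.round(rc[0],4),np.round(rc[1],4),round(rc[2],1),n,z.round(4),col)
    return c
def force(n=5):
    f=[]
    for _ in range(n): f.append(manip.read_contact_force());manip.dwell(.04)
    return np.mean(f,0)
E
python3 - <<'E'
from act import *
manip.movep([.4675,-.063,.25],q(5))
print(manip.read_time(),manip.read_finger_gap(),manip.read_eef_pos())
c=look("w1");print(c["cam_to_world"].round(3).tolist(),force(),manip.read_time())
print("rim");look(None,.024,.036)
E
```

```text
0.7417 0.08519867158109154 [ 0.46762247 -0.06317758  0.25015438]
[ 0.3421 -0.0386] [0.0711 0.0577] 30.0 5728 0.0912 [249.  42.  39.]
[ 0.3801 -0.3015] [0.0072 0.0328] 41.4 64 0.081 [24.5 85.  38. ]
[ 0.4668 -0.0654] [0.0566 0.0712] 4.8 4932 0.0913 [252. 251. 253.]
[ 0.6413 -0.073 ] [0.0578 0.0714] 9.7 4872 0.0912 [250. 248. 252.]
[[0.996, 0.081, 0.026, 0.461], [0.085, -0.951, -0.297, 0.012], [0.001, 0.298, -0.954, 0.393], [0.0, 0.0, 0.0, 1.0]] [ 0.4133365   0.15239137 -0.17225928] 1.0
rim
[ 0.3729 -0.3042] [0.0297 0.0597] 66.0 136 0.03 [ 30. 119.  48.]
[ 0.4631 -0.2984] [0.0541 0.0027] 7.4 208 0.0298 [169. 165. 176.]
[0.4821 0.0814] [0.0841 0.0468] 0.0 727 0.03 [255. 255. 255.]
[0.4832 0.0923] [0.037  0.0124] 4.4 95 0.0349 [90. 91. 90.]
[ 0.6224 -0.0593] [0.0771 0.0363] 59.3 69 0.0303 [174. 170. 182.]
[ 0.7915 -0.1634] [0.0028 0.0853] 5.8 217 0.0294 [129. 106.  21.]
```

View pics/w1.png

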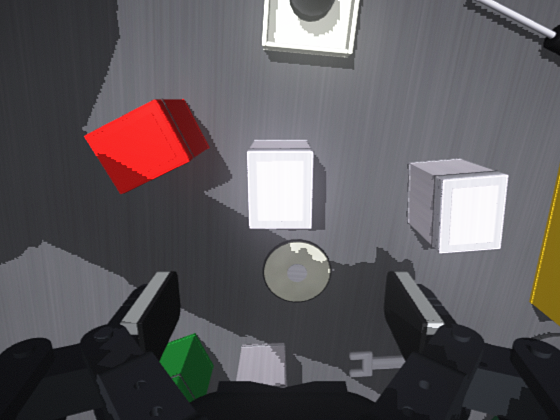

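Wrist view: left lid at (280,190), middle lid at (473,213), and the red block is clear of the finger lines. The wrist estimate falls between the two fixed cameras, so I'll weigh the left tin, then the middle one.

```bash
cat >> act.py <<'E'
def weigh(x,y,a,zg=.045):
    manip.movep([x,y,.20],q(a)); manip.movel([x,y,.12]); manip.movel([x,y,zg],velocity=.08)
    manip.dwell(.2);f0=force()
    manip.gripper_to(.03,60); manip.dwell(.2)
    gap=manip.read_finger_gap();p=manip.read_eef_pos()
    manip.movel([x,y,zg+.03],velocity=.06);manip.dwell(.4)
    f1=force(10);m=-(f1-f0)[2]/9.81
    print("gap",gap,"F",manip.read_gripper_force(),"df",(f1-f0).round(2),"mass",round(m,3),"t",manip.read_time());return m
def putback(x,y,zg=.045):
    manip.movel([x,y,zg+.001],velocity=.04);manip.dwell(.2)
    manip.gripper_to(.085);manip.dwell(.1);manip.movel([x,y,.2],velocity=.15)
E
python3 - <<'E'
from act import *
if weigh(.4672,-.0645,4.8)<.4:
    putback(.4672,-.0645); print(manip.read_time(),manip.read_eef_pos()); look()
E
```

```text
gap 0.05517493216665992 F 64.68368226662278 df [-0.23 -0.73 -6.77] mass 0.69 t 5.5917
```

The left tin weighs about 0.69 kg, so it is the loaded one. I'll lift it, go over the tray and measure the free cell with the wrist camera.

```bash
python3 - <<'E'
from act import *
manip.movel([.4672,-.0645,.22],velocity=.12)
manip.movel([.4826,.20,.26],velocity=.15)
manip.movel([.4826,.302,.22],velocity=.15)
print(manip.read_time(),manip.read_finger_gap())
import vis
c=look("w2",.022,.036); print('tin top?');look(None,.15,.4)
E
```

```text
9.7667 0.0557320102976338
[ 0.3381 -0.0086] [0.031  0.0019] 28.9 86 0.0262 [69.  8.  8.]
[0.4809 0.3251] [0.0498 0.0858] 90.0 627 0.0299 [241. 242. 236.]
[0.6843 0.264 ] [0.0437 0.0107] 54.8 256 0.029 [146. 142. 141.]
tin top?
[0.4831 0.3095] [0.1259 0.0545] 5.2 69418 0.2689 [37. 38. 43.]
```

View pics/w2.png

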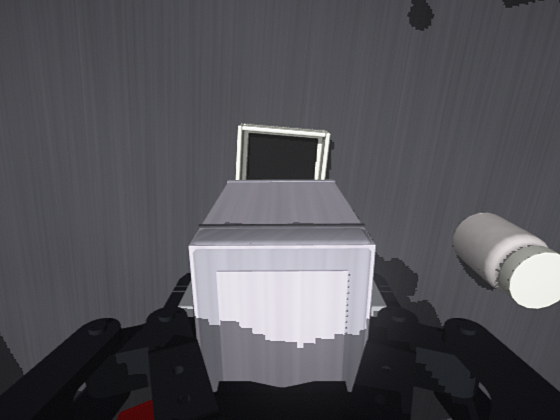

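Wrist view: the free cell with the black pad is at (285,155), just beyond the held tin. The tray's outer rim ends at y ≈ 0.350, so the pad centre is at about (0.482, 0.301), which matches the fixed cameras. I'll check the tin's position in the grip, then lower it.

```bash
python3 - <<'E'
from act import *
P,C,_=cloud(dict(np.load("w2.npz")))
m=(P[:,2]>.262)&(P[:,2]<.269)&(abs(P[:,0]-.4826)<.02); yt=np.percentile(P[m,1],99.5); print("edge y",yt,"expect .337")
m=(P[:,2]>.18)&(P[:,2]<.24)&(abs(P[:,0]-.4826)<.02)&(P[:,1]>.325)&(P[:,1]<.35);print("side face y",np.median(P[m,1]),m.sum())
x,y=.482,.301
manip.movep([x,y,.16],q(0.3))
manip.movel([x,y,.068],velocity=.08); manip.dwell(.3)
hit=manip.movel([x,y,.046],velocity=.015,threshold=2.5)
print(hit,manip.read_eef_pos(),force(),manip.read_time())
E
```

```text
edge y 0.3371736640026882 expect .337
side face y 0.3353101183243274 3382
True [0.48190909 0.30098168 0.05221148] [-0.42199607  0.16377692  6.07631905] 13.025
```

Contact came at TCP z = 0.052, which is the height expected for the pad. I'll release, retreat and check.

```bash
python3 - <<'E'
from act import *
manip.gripper_to(.082);manip.dwell(.2)
manip.movel([.482,.301,.22],velocity=.12)
manip.movep([.482,.21,.3],q(0.3)); manip.dwell(.3)
print("tops");look("w3",.08,.12);print("rim");look(None,.024,.034)
for n in("scene","side"):
    c=manip.camera(n);P,C,_=cloud(c);print(n)
    if n=="scene":cv2.imwrite("pics/s3.png",c["image"][:,:,::-1])
    for rc,k,z,col in blobs(P,C,.08,.12,box=(.3,.72,-.4,.4)):print(np.round(rc[0],4),np.round(rc[1],4),round(rc[2],1),z.round(4))
print(manip.read_time())
E
```

```text
tops
[ 0.3615 -0.0263] [0.0266 0.0582] 28.5 985 0.0908 [121.  14.  14.]
[0.4821 0.3011] [0.0564 0.0691] 0.2 4841 0.0982 [247. 245. 249.]
[0.7048 0.2504] [0.0531 0.0507] 8.9 2552 0.1003 [248. 248. 245.]
rim
[0.4809 0.2049] [0.2897 0.0859] 90.0 2072 0.0297 [239. 240. 235.]
[0.481  0.2042] [0.0495 0.0558] 1.7 125 0.032 [198. 194. 206.]
[ 0.6231 -0.0413] [0.0257 0.0022] 9.9 69 0.0288 [88. 85. 92.]
[0.6828 0.2561] [0.0502 0.0142] 72.9 86 0.0293 [154.  149.5 149.5]
[0.7653 0.0804] [0.0148 0.093 ] 74.0 525 0.0255 [27. 27. 29.]
[ 0.8069 -0.0066] [0.0814 0.0298] 29.1 155 0.0287 [143. 118.  21.]
scene
[ 0.3447 -0.0326] [0.0738 0.057 ] 29.9 0.0897
[ 0.3571 -0.322 ] [0.0724 0.057 ] 27.7 0.0893
[ 0.4697 -0.3265] [0.0567 0.0735] 9.2 0.0893
[0.4829 0.3051] [0.0575 0.0707] 0.6 0.0969
[ 0.6428 -0.0668] [0.0571 0.0715] 10.6 0.0898
[0.7001 0.2546] [0.0398 0.0522] 0.7 0.0992
side
[ 0.3432 -0.0403] [0.0723 0.0575] 31.3 0.0918
[ 0.3555 -0.3306] [0.0717 0.057 ] 27.5 0.0917
[ 0.4679 -0.3344] [0.0589 0.0713] 7.4 0.0918
[0.4832 0.2987] [0.0581 0.0735] 0.2 0.0987
[ 0.6432 -0.0748] [0.0598 0.0716] 9.8 0.092
[0.6998 0.2484] [0.0395 0.0527] 0.9 0.1006
16.225
```

View pics/s3.png

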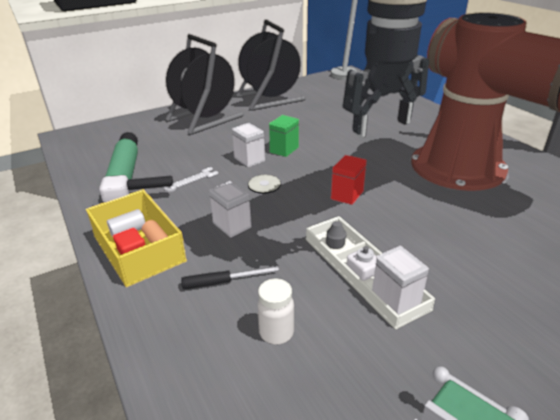

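View pics/w3.png

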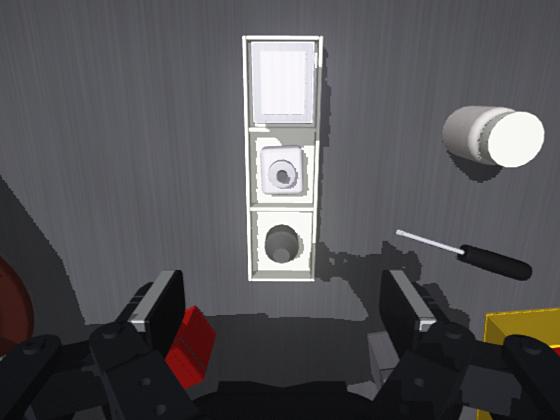

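The wrist view shows the tin upright in the free cell at (283,82), with the gear case and chuck undisturbed. Its lid centre is (0.482, 0.301) and its top is at 0.097 m, as it should be on the pad. The other tins are where they were.

```bash
python3 -c "
from rig import manip
print(manip.close_job())"
```

```text
the job is handed in; nothing more can be done
None
```

The left tin, at about 0.69 kg, was clearly the loaded one; it now stands upright within a few mm of the centre of the rubber pad in the tray's free cell, nothing else was moved, and I handed the job in at about 16 s (no verdict was returned).

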